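# Load a shouldered guide pin into a spring length gauge

## Task

Load the shouldered steel guide pin into the length gauge: put its thin end under the hood and push the spring plunger in with it while the thick end is still raised, then tip the thick end down so that the pin lies fully home, level in both V supports, held between plunger and fixed anvil, and let go. The gauge's carriage is clamped anywhere within 16 mm of its slide, so feel for the plunger, and never drive it to the end of its travel. Leave the plain copper pin, the hammer and the screwdriver where they are.

Things in the scene. Friction and masses are not known exactly. Their poses are not given: they have to be found in the camera images.
- pin_centre (a point): Centre of the loose bright steel guide pin, half-way along it (88 mm overall), on its axis; about 0.24 kg. Body 22 mm diameter, 72 mm long, blue band near its thick end; then a thin spigot 13 mm diameter, 16 mm long. Own x runs along the pin to the thin end: thin end's face at x = +44 mm, shoulder at +28 mm, thick end's face at -44 mm. Starts level, axis 30 mm above the table.
- pin_tip (a point): Centre of the face of the pin's thin end, on the axis.
- stand_pin: Orange stand that holds the guide pin at the start, fixed to the table. Base 74 x 40 mm, 6 mm thick, origin under its centre, x along the pin. Two V supports 8 mm thick at x = -24 and +24 mm (40 mm clear between them) 22 mm wide, reach to 7 mm below the pin's axis.
- gauge: Length gauge, fixed to the table. Origin under its dark steel base plate (12 mm thick, 80 mm wide, x from -72 to +168 mm); x level along the bay to the spring plunger, z up. A steel carriage carries all the rest and is clamped at a setting c somewhere from 0 to 16 mm along +x. c is not measured: see or feel where it is. The clamp does not yield. Carriage bed: 50 mm wide, top 18 mm up.
- bay_zero (a point): On the bay's axis, 48 mm above the gauge's origin; axes as the gauge's. The pin's centre lies on this axis, c further along +x, when home. V supports 10 mm thick at x = c-26 and c+24 mm (40 mm clear between) are 22 mm wide and reach to 7 mm below the axis. Blue anvil: face at x = c-44 mm, where the thick end rests when home; 12 mm thick, 34 mm wide, top 4 mm above the axis.
- slide_end (a point): Middle of the base plate's end edge beyond the dial, on its top. Lengths here are x from bay_zero. Hood: two steel strips, 8 mm slot between, x = c+39 to c+62 mm, 9 to 14 mm above the axis: the spigot fits under it, the 22 mm body does not. Blue cheeks under it 28 mm apart. Behind it: blue housing to c+86 mm, as high; flat dial to c+141 mm, top 17 mm above the axis.
- plunger (a joint): Inward travel, m, of the brass spring plunger (18 mm diameter, red ring) under the hood, on the bay's axis, along +x. 0 = out, face at x = c+38 mm from bay_zero; 0.006 with the pin home; 0.018 = end of travel. Spring force 3 N at 0, plus 0.5 N per mm (6 N home, 12 N at the end). Tipping the pin in takes 9 mm of travel at least.
- plain_pin: A plain copper-coloured pin, 22 mm diameter, 76 mm long, no thin end, lying in a second orange stand like the first; not to be used. Origin at its centre.
- hammer: Bench hammer lying on the table at the right, near the robot.
- screwdriver: Screwdriver lying on the table at the right, beyond the gauge.
Things that resemble listed ones, but are neither listed nor needed, are in the scene too. What is shaped like the part that bears pin_centre but green, turquoise or yellow is not meant.

How it is judged:
By the outcome, as a careful person would: the job done as asked, in the order asked, and still so for the second after the job is handed in, with the robot touching nothing.
It also fails if it takes over 45 s, if anything falls off the work surface, if the arm or the gripper's body presses on something with over 40 N, if the wrist force passes 120 N, or if a joint passes its speed limit or range.

## Robot

A 7-joint arm with a two-finger parallel gripper is mounted at the origin on the work surface. World frame = base frame: x ahead of the robot, y to its left, z up, the work surface at z = 0. Lengths are in m, angles in rad, forces in N, time in s.
With the tool pointing down it reaches from about 0.4 to 0.85 m from the base axis. Payload 4.5 kg.
Tool frame: the origin (TCP) lies on the centre line of the jaws, within the pads' length; the fingertips stand 14 mm ahead of it and the grasp point (between the pads) lies 5 mm behind it (r.tcp_to_tips is the z of the fingertips in the tool frame, in m); z points along the fingers, y is the direction in which the jaws open and shut (so a half turn about z gives the same grasp; the last joint's range is limited). The gripper opens to 88 mm and grips with 3 to 60 N. Pads are 18 mm wide; open, the fingers measure 123 mm over their backs; the gripper's body (75 mm by 187 mm) begins 45 mm behind the grasp point.
Start: joints at [1.149, 0.689, -0.195, 1.565, 0.157, 0.902, -0.215], TCP at [0.275, -0.561, 0.253] pointing down, gripper open.
Joint ranges: [-3.01, 3.01], [-0.46, 2.08], [-1.47, 1.51], [0.13, 2.56], [-1, 4.14], [0.04, 2.09], [-2.66, 2.66]. Speed limits (rad/s): [2.57, 2.57, 3.14, 3.14, 3.14, 3.14, 3.14].

## Interface

Orientations are given as a unit quaternion [x, y, z, w].
In Python, from plant import r, viewer gives the robot as it stands.
- The arm moves only by the shell command python3 -m inch 'ROWS' [FORCE]. ROWS is JSON, a list of rows, each a list of 3 entries, a list of its own where there are three numbers: the closure, from 0 (fully open) to 1 (shut), then the shift along the tool's x, y, z in cm, then the turn about the tool's z in degrees. In form: [[fingers, [x, y, z], yaw], ...]. A call has 1 to 20 rows; each row is the pose to reach, as a shift and turn from the pose commanded when the call began, along the tool's axes at that moment; what a row does not reach only later rows make up. A row lasts 1/10 s, in which the tool goes at most 50 mm and 8.59 degrees, less where a joint would pass 70% of its speed; a pose out of reach is approached as far as the arm can. A call with a gripper value outside its range is refused whole. The fingers move at their own pace and stop on an object; FORCE is the grip in N (left out, the last holds). Time passes only in rows, so rows that repeat a pose let the fingers close. It gives the time, the measured TCP pose, the force and the opening at its end, in the units of the state.
- r.get_state(): the state, without advancing time (a new reading comes with each control period).
- viewer.snapshot(name): name is "scene" or "top"; returns the picture (400x640x3 uint8, red, green, blue); there is no depth.
- viewer.camera_params(name): a dict with "intrinsics" (3x3 intrinsics, pixels), "world_to_cam" (4x4, takes a point from world to camera coordinates). Camera axes: x right, y up, looking along -z (the intrinsics and any distortion apply to the point x, -y, -z); pixel columns grow to the right and rows downward; lengths in m; the calibration is good to about 2 mm. A picture is of the moment at which its call begins. camera_params takes no time and is no camera call.
- r.finish_job(): hands the job in, once; it reports no verdict.
Trained networks look in the newest picture that a camera, given by its name, has taken for a name from the list of things; names that differ only in an ending like _2 or _b are one class to them, and where a whole thing is asked for, a point or a joint stands for the part that bears it (a point fixed in the world has none). Each returns a list of dicts, best first, with "p" (0 to 1); they miss things now and then, are a little off and sometimes report something else, mostly with a low value. They report only what shows in the picture. A call takes as long as a camera call. They do not tell look-alikes from the thing itself.
- viewer.outline_of(camera, name): "pixels" (400x640 bool, what is visible of it) and "bbox" ([left, top, width, height] in pixels, round what is visible of it).
The state is a dict: "clock": time; "q": joint angles; "qd": joint speeds; "joint_torque": joint torques, N m; "tool_pos": TCP position; "eef_rot": TCP orientation; "contact_force": force on the tool from outside, world axes, zero at the start; "moment": the same for the moment, N m; "opening": opening from 0.0 (shut) to 1.0 (fully open).
Only numpy, scipy, OpenCV 4.12 (cv2) and the standard library are available. Lean on these libraries where they do the work, as an engineer would, in place of code of your own. Each camera call takes 0.05 s, during which the arm holds its last target.

## Working session

There is one attempt and no reset: what is moved stays moved. The work goes in short steps, Python scripts to look and compute and a shell command to move; the robot and the scene stay as the last step left them, time stands still between calls to the robot, and variables do not carry over. Pictures are saved under pics/ and viewed, and the job is handed in when it is done.

```bash
ls; mkdir -p pics
python3 - <<'E'
from plant import r, viewer
import cv2
for n in ("scene","top"):
    im=viewer.snapshot(n); cv2.imwrite(f"pics/{n}0.png",im[:,:,::-1])
    p=viewer.camera_params(n); print(n,p["intrinsics"],p["world_to_cam"])
print(r.get_state(), r.tcp_to_tips)
E
```

```text
pics
scene [[448.16793449   0.         324.50212396]
 [  0.         448.16793449 204.00805357]
 [  0.           0.           1.        ]] [[-0.73758188  0.67524591 -0.00399204  0.45191851]
 [-0.39218543 -0.42356287  0.8165691   0.11438767]
 [ 0.54969406  0.60385219  0.5772339  -1.58844504]
 [ 0.          0.          0.          1.        ]]
top [[428.77910676   0.         309.33875933]
 [  0.         428.77910676 206.24144844]
 [  0.           0.           1.        ]] [[-6.07388239e-02 -9.98153314e-01 -8.70326691e-04 -8.97502184e-02]
 [ 9.73324947e-01 -5.94212115e-02  2.21602498e-01 -5.25849726e-01]
 [-2.21244984e-01  1.26127644e-02  9.75136696e-01 -9.79878071e-01]
 [ 0.00000000e+00  0.00000000e+00  0.00000000e+00  1.00000000e+00]]
{'clock': 0.1, 'q': array([ 1.14880664,  0.68992929, -0.19453561,  1.56622343,  0.15730496,
        0.9024632 , -0.21511077]), 'qd': array([-1.23786937e-04, -2.01665419e-03, -1.01260742e-03, -9.03894728e-04,
       -4.26666881e-04, -6.57602448e-05,  7.12993021e-04]), 'joint_torque': array([-3.19826904e-03, -5.28501177e+01, -1.27159953e+00, -1.53836596e+01,
       -5.25943469e-02,  1.94116823e-03,  4.53813107e-05]), 'tool_pos': array([ 0.27484542, -0.56073466,  0.2519768 ]), 'eef_rot': array([ 9.74134966e-01,  2.25965489e-01, -2.34698143e-04, -7.81130386e-04]), 'contact_force': array([-0.59140357,  0.15873057,  1.01401725]), 'moment': array([ 0.034782  ,  0.0044463 , -0.01043282]), 'opening': 0.9990713756440973} 0.014
```

View pics/scene0.png

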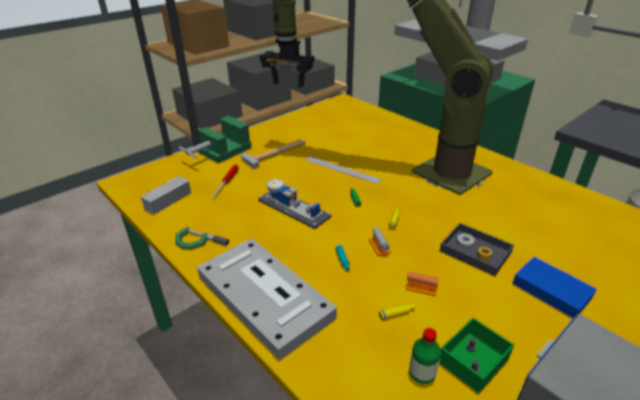

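View pics/top0.png

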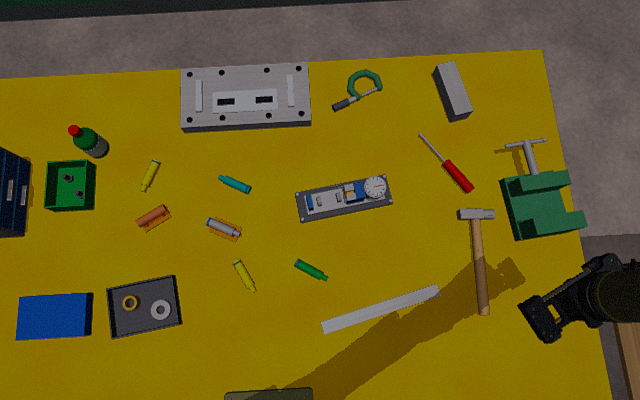

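```bash
cat > h.py <<'E'
import numpy as np, cv2
from plant import r, viewer
def proj(n,P):
    p=viewer.camera_params(n);K=np.array(p["intrinsics"]);T=np.array(p["world_to_cam"])
    c=np.atleast_2d(P)@T[:3,:3].T+T[:3,3]; c=c*[1,-1,-1]
    u=c@K.T; return u[:,:2]/u[:,2:]
def back(n,uv,z):
    p=viewer.camera_params(n);K=np.array(p["intrinsics"]);T=np.array(p["world_to_cam"])
    d=(np.linalg.inv(K)@np.array([uv[0],uv[1],1.]))*[1,-1,-1]
    d=T[:3,:3].T@d; o=-T[:3,:3].T@T[:3,3]
    return o+d*(z-o[2])/d[2]
def crop(im,c,w,h,f,name):
    x,y=int(c[0]-w/2),int(c[1]-h/2); x=max(x,0);y=max(y,0)
    a=im[y:y+h,x:x+w,::-1]; cv2.imwrite(f"pics/{name}.png",cv2.resize(a,None,fx=f,fy=f,interpolation=cv2.INTER_CUBIC)); return x,y
E
python3 - <<'E'
from h import *
import pickle
D={}
I={n:viewer.snapshot(n) for n in("scene","top")}
for n in ("scene","top"):
    for k in ("pin_centre","stand_pin","gauge","plunger","plain_pin"):
        o=viewer.outline_of(n,k); D[n,k]=o
        for a in o:
            ys,xs=np.nonzero(a["pixels"]); print(n,k,round(a["p"],2),a["bbox"],len(xs),xs.mean().round(1),ys.mean().round(1))
pickle.dump((I,D),open("d.pkl","wb"))
print(crop(I["top"],(223,227),60,45,12,"pt"),crop(I["top"],(345,197),110,70,7,"gt"),crop(I["scene"],(380,240),60,45,12,"ps"),crop(I["scene"],(295,202),100,70,8,"gs"))
E
```

```text
scene pin_centre 0.71 [371.0, 227.6, 18.3, 24.4] 209 381.1 240.5
scene pin_centre 0.7 [381.9, 305.0, 34.0, 15.0] 306 395.1 311.3
scene pin_centre 0.68 [387.8, 210.1, 12.1, 17.6] 158 393.7 220.2
scene pin_centre 0.56 [337.4, 246.5, 12.0, 23.6] 199 342.2 257.2
scene stand_pin 0.52 [370.9, 240.1, 17.6, 13.3] 157 377.2 247.1
scene gauge 0.68 [256.9, 181.1, 75.0, 45.6] 1661 292.7 204.8
scene plain_pin 0.68 [405.4, 270.9, 33.1, 15.1] 262 421.9 279.1
top pin_centre 0.86 [205.7, 216.4, 35.3, 20.3] 326 222.3 227.2
top pin_centre 0.69 [220.0, 176.5, 31.3, 18.4] 291 235.8 184.3
top pin_centre 0.53 [232.5, 261.2, 23.2, 31.3] 281 244.4 275.3
top pin_centre 0.51 [294.5, 258.9, 31.8, 20.6] 299 309.2 269.5
top pin_centre 0.5 [137.7, 155.9, 25.3, 34.9] 295 150.3 173.9
top stand_pin 0.57 [206.8, 217.0, 34.5, 24.1] 237 226.6 231.4
top gauge 0.66 [299.0, 173.7, 90.7, 50.7] 3008 343.3 198.1
top gauge 0.4 [205.9, 215.1, 37.5, 22.0] 181 225.9 230.2
top plain_pin 0.57 [136.4, 205.3, 26.7, 23.2] 253 150.6 215.8
(193, 204) (290, 162) (350, 217) (245, 167)
```

View pics/pt.png

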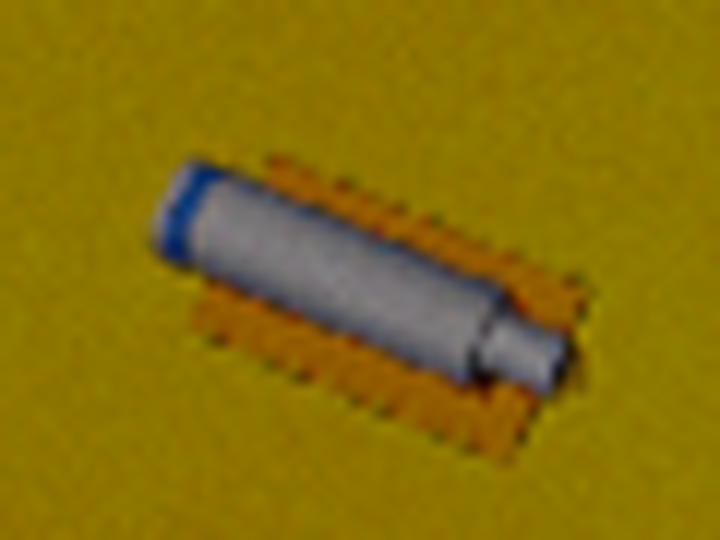

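View pics/gt.png

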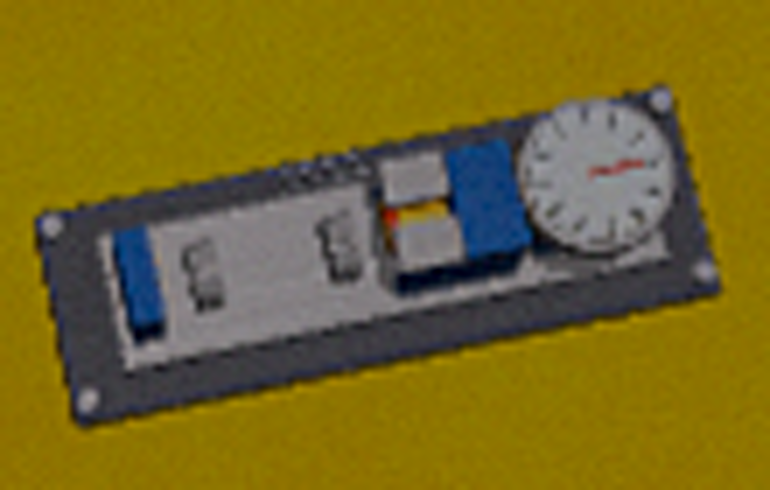

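View pics/ps.png

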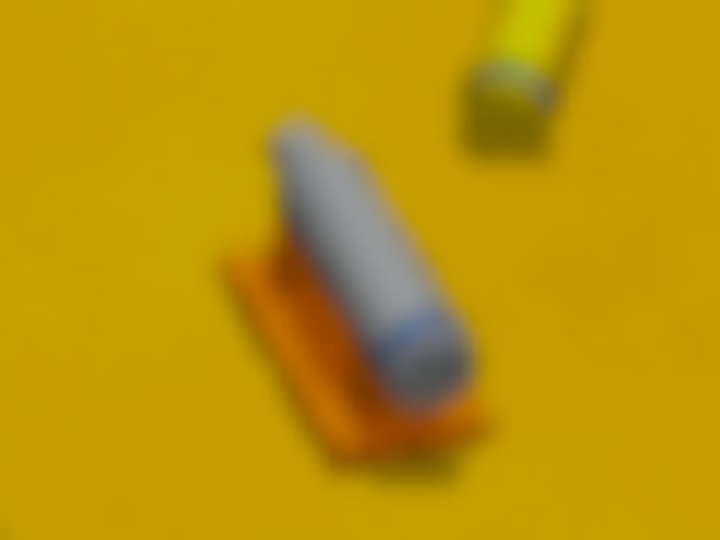

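View pics/gs.png

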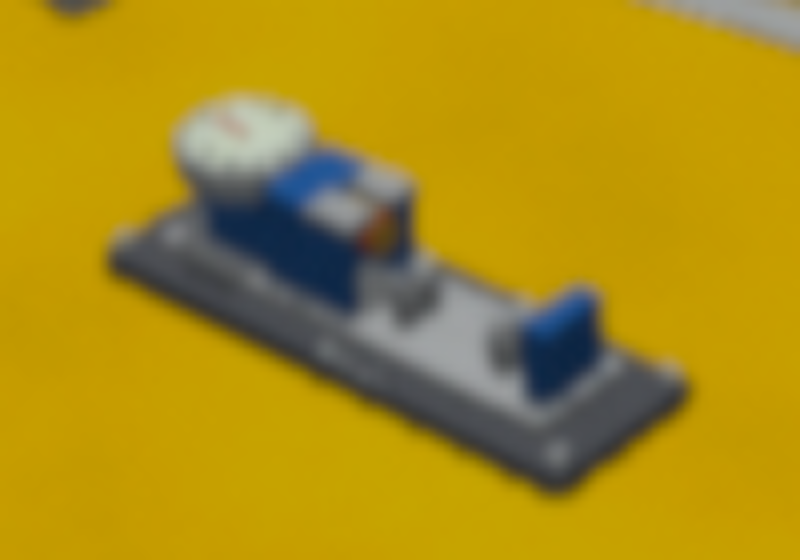

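```bash
cat > fit.py <<'E'
from h import *
from scipy.optimize import least_squares
def tr(p,L): 
    c,s=np.cos(p[2]),np.sin(p[2]); L=np.array(L,float)/1000
    return np.c_[p[0]+c*L[:,0]-s*L[:,1],p[1]+s*L[:,0]+c*L[:,1],L[:,2]]
def px(L,f,o): return (np.array(L,float)+.5)/f-.5+np.array(o)
# gauge
Lt=[[-72,40,12],[168,40,12],[168,-40,12],[-72,-40,12]]
Ut=px([(40,218),(665,88),(718,290),(85,424)],7,(290,162))
f=lambda p:(proj("top",tr(p,Lt))-Ut).ravel()
s=least_squares(f,[*back("top",Ut.mean(0),.012)[:2],0.]); 
if 1:
    g=s.x; print("gauge",g,np.degrees(g[2]),s.fun.round(2))
    print("scene pred corners (crop px)",((proj("scene",tr(g,Lt))-[245,167]+.5)*8).round())
# features for c
def gx(uv,z):
    P=back("top",uv,z)[:2]-g[:2]; c,sn=np.cos(g[2]),np.sin(g[2]); return (c*P[0]+sn*P[1])*1000,(-sn*P[0]+c*P[1])*1000
F={"anvil top front L":((147,222),.052,-44),"anvil top front R":((163,330),.052,-44),"anvil back L":((113,232),.052,-56),"anvil back R":((133,340),.052,-56),
"hood front up L":((383,158),.062,39),"hood back up":((445,152),.062,62),"hood front low R":((400,265),.062,39),"housing R low":((530,245),.062,86),"housing R up":((505,140),.062,86)}
for k,(u,z,n) in F.items():
    a,b=gx(px([u],7,(290,162))[0],z); print(k,"x-nom=c?",round(a-n,1),"y",round(b,1))
# pin
Ul=px([(178,213),(563,362)],12,(193,204))
A=back("top",Ul[0],.030+.004);B=back("top",Ul[1],.030+.002)
print("pin ends",A,B,np.linalg.norm(B-A),"ctr",(A+B)/2,np.degrees(np.arctan2(*(B-A)[1::-1])))
E
python3 fit.py
```

```text
gauge [ 0.53949398 -0.16324006 -1.4191162 ] -81.30936912944199 [-0.99 -0.15  0.83 -0.59  1.12  0.07 -0.94  0.54]
scene pred corners (crop px) [[571. 469.]
 [113. 240.]
 [251. 156.]
 [705. 368.]]
anvil top front L x-nom=c? 9.9 y 19.3
anvil top front R x-nom=c? 7.2 y -19.9
anvil back L x-nom=c? 9.5 y 18.2
anvil back R x-nom=c? 8.2 y -21.1
hood front up L x-nom=c? 11.8 y 21.9
hood back up x-nom=c? 10.5 y 19.4
hood front low R x-nom=c? 8.8 y -16.8
housing R low x-nom=c? 7.5 y -19.4
housing R up x-nom=c? 8.0 y 19.2
pin ends [0.50243497 0.13111694 0.034     ] [0.46703694 0.05329413 0.032     ] 0.08551847435416136 ctr [0.48473595 0.09220553 0.033     ] -114.45861102321062
```

```bash
cat > fit2.py <<'E'
from h import *
import pickle
from scipy.optimize import minimize
I,D=pickle.load(open("d.pkl","rb"))
S=8
def hullmask(n,parts,box):
    x0,y0,w,h=box; m=np.zeros((h*S,w*S),np.uint8)
    for P in parts:
        u=proj(n,P); q=((u-[x0,y0]+.5)*S-.5)
        hu=cv2.convexHull((q*16).round().astype(np.int32)); cv2.fillConvexPoly(m,hu,1,shift=4)
    return cv2.GaussianBlur(cv2.resize(m.astype(np.float32),(w,h),interpolation=cv2.INTER_AREA),(0,0),.7)
def tr(p,L):
    c,s=np.cos(p[2]),np.sin(p[2]); L=np.array(L,float)/1000
    return np.c_[p[0]+c*L[:,0]-s*L[:,1],p[1]+s*L[:,0]+c*L[:,1],L[:,2]]
def bx(x0,x1,y0,y1,z0,z1): return [[x,y,z] for x in(x0,x1) for y in(y0,y1) for z in(z0,z1)]
def cyl(x0,x1,rr,z): return [[x,rr*np.cos(a),z+rr*np.sin(a)] for x in(x0,x1) for a in np.linspace(0,2*np.pi,24)]
def soft(im,box,sat):
    x0,y0,w,h=box; a=im[y0:y0+h,x0:x0+w].astype(np.float32)
    rat=a[:,:,2]/(a[:,:,0]+1)      # blue/red: yellow/orange low
    return a,np.clip((rat-sat[0])/(sat[1]-sat[0]),0,1)
def fit(p0,parts,boxes,names,sat,tag):
    obs={n:soft(I[n],boxes[n],sat)[1] for n in names}
    def cost(p): return sum(((hullmask(n,[tr(p,L) for L in parts],boxes[n])-obs[n])**2).sum() for n in names)
    best=minimize(cost,p0,method="Nelder-Mead",options=dict(initial_simplex=[p0]+[np.array(p0)+d for d in ([.006,0,0],[0,.006,0],[0,0,.06])],xatol=1e-5,fatol=1e-3))
    print(tag,names,best.x.round(4),np.degrees(best.x[2]).round(2),best.fun.round(2))
    for n in names:
        v=np.hstack([obs[n],hullmask(n,[tr(best.x,L) for L in parts],boxes[n])]); cv2.imwrite(f"pics/fit_{tag}_{n}.png",cv2.resize((v*255).astype(np.uint8),None,fx=4,fy=4,interpolation=0))
    return best.x
if __name__=="__main__":
    for N in(["top"],["scene"],["top","scene"]):
        pin=fit([.4847,.0922,-1.998],[cyl(-44,28,11,30),cyl(28,44,6.5,30)],{"top":(195,206,60,45),"scene":(358,224,34,32)},N,(.25,.75),"pin%d"%len(N))
    for N in(["top"],["scene"],["top","scene"]):
        c=9
        parts=[bx(-72,168,-40,40,0,12),bx(c+39,c+86,-19,19,12,62)]
        parts+=[[[c+113.5+27.5*np.cos(a),27.5*np.sin(a),z] for a in np.linspace(0,6.28,30) for z in (45,65)]]
        parts+=[bx(c-56,c-44,-17,17,18,52)]
        g=fit([.5395,-.1632,-1.419],parts,{"top":(292,166,105,65),"scene":(250,172,92,62)},N,(.25,.75),"g%d"%len(N))
E
python3 fit2.py; cd pics; python3 -c "
import cv2,numpy as np
ims=[cv2.imread('fit_%s.png'%k) for k in('pin2_top','pin2_scene','g2_top','g2_scene')]
w=max(i.shape[1] for i in ims);h=sum(i.shape[0] for i in ims)
o=np.zeros((h,w,3),np.uint8);y=0
for i in ims:o[y:y+i.shape[0],:i.shape[1]]=i;y+=i.shape[0]
o=cv2.resize(o,None,fx=.65,fy=.65);print(o.shape);cv2.imwrite('fits.png',o)"
```

```text
pin1 ['top'] [ 0.4859  0.0941 -2.0316] -116.4 12.66
pin1 ['scene'] [ 0.4907  0.0936 -2.0503] -117.47 3.8
pin2 ['top', 'scene'] [ 0.4869  0.0933 -2.0475] -117.32 47.56
g1 ['top'] [ 0.5411 -0.1625 -1.4218] -81.46 99.45
g1 ['scene'] [ 0.545  -0.1648 -1.4342] -82.17 63.03
g2 ['top', 'scene'] [ 0.5417 -0.1631 -1.4235] -81.56 195.82
(530, 546, 3)
```

View pics/fits.png

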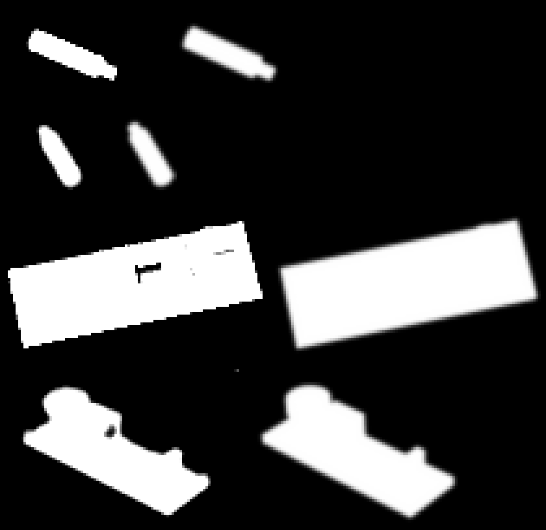

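```bash
cat > go.py <<'E'
from h import *
from scipy.spatial.transform import Rotation as R
# use: go.py X Y Z ANGLE(deg of tool x in world)
import sys
def go(X,Y,Z,A):
    s=r.get_state(); M=R.from_quat(s["eef_rot"]).as_matrix()
    a=np.degrees(np.arctan2(M[1,0],M[0,0]))
    d=M.T@(np.array([X,Y,Z])-s["tool_pos"])*100
    y=-((A-a+180)%360-180)
    print("shift cm",d.round(2),"yaw",round(y,2),"| now",s["tool_pos"].round(4),round(a,2),"F",np.array(s["contact_force"]).round(2),"t",round(s["clock"],2),"op",round(s["opening"],3),"q",np.round(s["q"],2))
if __name__=="__main__": go(*map(float,sys.argv[1:5]))
E
python3 go.py 0.488 0.0938 0.13 63
```

```text
shift cm [ 47.95 -49.45  12.27] yaw -36.88 | now [ 0.2751 -0.5612  0.2528] 26.12 F [-0.59 -0.04 -0.18] t 0.7 op 0.999 q [ 1.15  0.69 -0.19  1.57  0.16  0.9  -0.22]
```

```bash
python3 -m inch '[[0.3,[47.95,-49.45,6],-36.9],[0.3,[47.95,-49.45,6],-36.9],[0.3,[47.95,-49.45,6],-36.9],[0.3,[47.95,-49.45,6],-36.9],[0.3,[47.95,-49.45,6],-36.9],[0.3,[47.95,-49.45,6],-36.9],[0.3,[47.95,-49.45,6],-36.9],[0.3,[47.95,-49.45,6],-36.9],[0.3,[47.95,-49.45,6],-36.9],[0.3,[47.95,-49.45,6],-36.9],[0.3,[47.95,-49.45,6],-36.9],[0.3,[47.95,-49.45,6],-36.9],[0.3,[47.95,-49.45,6],-36.9],[0.3,[47.95,-49.45,6],-36.9],[0.3,[47.95,-49.45,12.2],-36.9],[0.3,[47.95,-49.45,12.2],-36.9],[0.3,[47.95,-49.45,12.2],-36.9],[0.3,[47.95,-49.45,12.2],-36.9]]' 25
python3 - <<'E'
from h import *
for n,c in (("top",(223,220)),("scene",(380,230))):
    im=viewer.snapshot(n); print(crop(im,c,110,80,7,"a_"+n))
E
python3 go.py 0.488 0.0938 0.08 63
```

```text
clock: 2.5
tool_pos: [0.4884, 0.0938, 0.1311]
eef_rot: [0.853, 0.522, 0.0, 0.0]
contact_force: [-0.3, -0.2, 0.8]
opening: 0.703
(168, 180)
(325, 190)
shift cm [-0.04 -0.09  5.19] yaw -0.03 | now [0.4889 0.0938 0.1319] 62.97 F [-0.25 -0.08 -1.03] t 2.6 op 0.7 q [-0.18  0.73 -0.16  2.05  0.29  0.38 -1.05]
```

View pics/a_top.png

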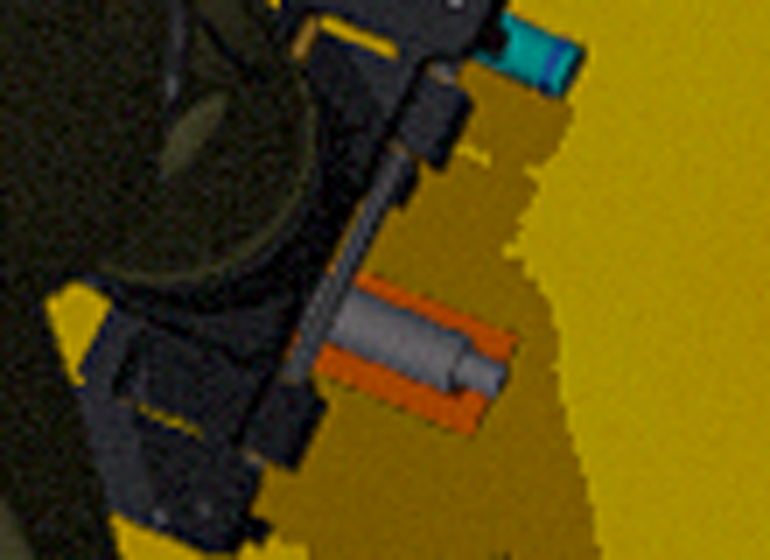

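View pics/a_scene.png

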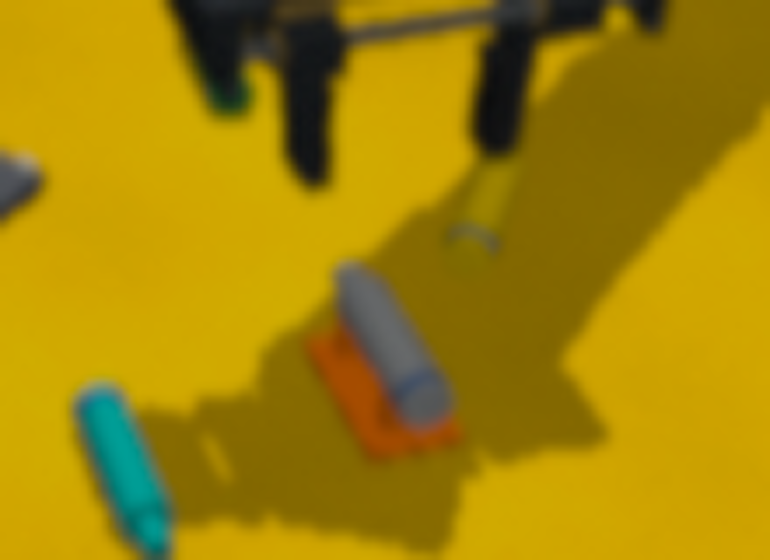

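Run:
```python
from h import *
s=r.get_state();t=s["tool_pos"];a=np.radians(63);y=np.array([np.sin(a),-np.cos(a),0]);x=np.array([np.cos(a),np.sin(a),0])
for o in(-.0485,-.031,0,.031,.0485):
  for e in (-.009,.009):
    P=t+y*o+x*e-[0,0,.014]; print(o,e,((proj("scene",P)[0]-[325,190]+.5)*7).round(),((proj("top",P)[0]-[168,180]+.5)*7).round())
```

```text
-0.0485 -0.009 [514. 123.] [293. 425.]
-0.0485 0.009 [532. 149.] [242. 403.]
-0.031 -0.009 [471. 130.] [317. 376.]
-0.031 0.009 [490. 157.] [267. 354.]
0 -0.009 [396. 143.] [360. 289.]
0 0.009 [413. 170.] [310. 267.]
0.031 -0.009 [320. 156.] [402. 203.]
0.031 0.009 [336. 183.] [352. 182.]
0.0485 -0.009 [276. 163.] [425. 155.]
0.0485 0.009 [293. 191.] [376. 134.]
```

```bash
python3 -m inch '[[0.3,[0,0,4],0],[0.3,[0,0,8],0],[0.3,[0,0,9.5],0],[0.3,[0,0,10.4],0],[0.3,[0,0,10.4],0],[0.3,[0,0,10.4],0]]' 25
python3 - <<'E'
from h import *
for n,c in (("top",(223,220)),("scene",(380,230))):
    im=viewer.snapshot(n); print(crop(im,c,110,80,7,"b_"+n))
E
python3 go.py 0.488 0.0938 0.027 63
```

```text
clock: 3.2
tool_pos: [0.4888, 0.0939, 0.0278]
eef_rot: [0.853, 0.522, 0.001, 0.0]
contact_force: [-0.1, 0.4, 0.6]
opening: 0.7
(168, 180)
(325, 190)
shift cm [-0.06 -0.07  0.09] yaw -0.01 | now [0.4889 0.094  0.0279] 62.99 F [ 1.05  0.7  -0.18] t 3.3 op 0.7 q [-0.25  0.93 -0.06  2.08  0.34  0.13 -1.1 ]
```

View pics/b_scene.png

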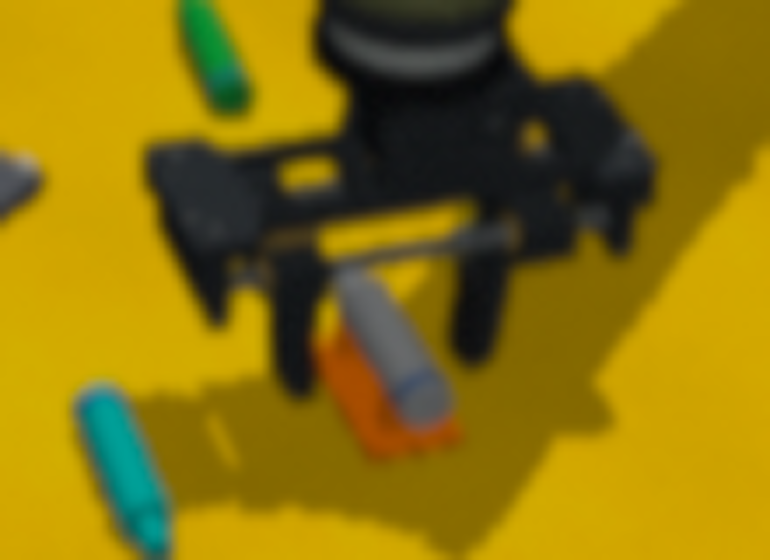

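View pics/b_top.png

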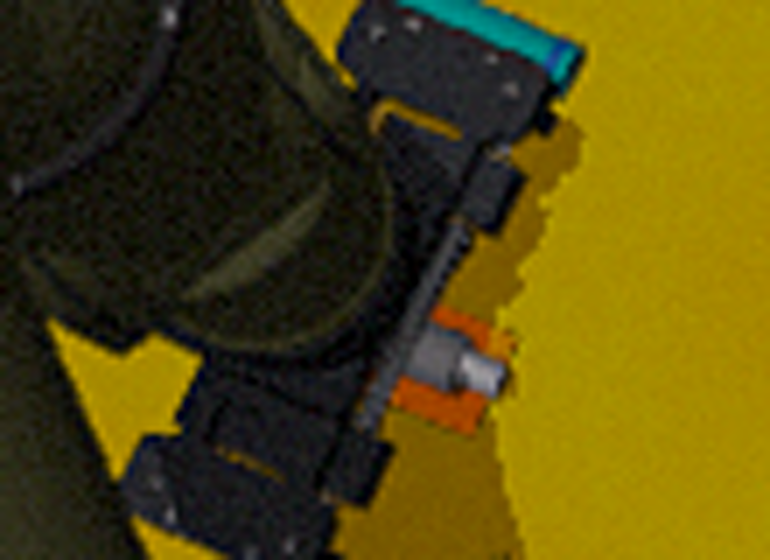

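```bash
python3 -m inch '[[1,[0,0,0],0],[1,[0,0,0],0],[1,[0,0,0],0],[1,[0,0,0],0],[1,[0,0,0],0],[1,[0,0,0],0],[1,[0,0,0],0],[1,[0,0,0],0]]' 6
python3 go.py 0.488 0.0938 0.027 63; python3 go.py 0.488 0.0938 0.027 63
```

```text
clock: 4.1
tool_pos: [0.4878, 0.094, 0.0267]
eef_rot: [0.853, 0.523, -0.0, -0.0]
contact_force: [-0.7, -1.0, 1.0]
opening: 0.242
shift cm [-0.01  0.02 -0.03] yaw 0.03 | now [0.4878 0.094  0.0267] 63.03 F [-0.67 -0.98  1.  ] t 4.1 op 0.242 q [-0.25  0.93 -0.06  2.08  0.34  0.13 -1.1 ]
shift cm [-0.01  0.02 -0.03] yaw 0.03 | now [0.4878 0.094  0.0267] 63.03 F [-0.67 -0.98  1.  ] t 4.1 op 0.242 q [-0.25  0.93 -0.06  2.08  0.34  0.13 -1.1 ]
```

```bash
python3 -m inch '[[1,[0,0,0],0],[1,[0,0,0],0],[1,[0,0,0],0],[1,[0,0,-1],0],[1,[0,0,-4],0],[1,[0,0,-8],0],[1,[0,0,-10],0],[1,[0,0,-10],0],[1,[0,0,-10],0]]' 25
python3 - <<'E'
from h import *
for n,c in (("top",(223,220)),("scene",(380,210))):
    im=viewer.snapshot(n); print(crop(im,c,110,80,7,"c_"+n))
E
python3 go.py 0.5433 -0.165 0.088 98.2
```

```text
clock: 5.0
tool_pos: [0.488, 0.0935, 0.1267]
eef_rot: [0.853, 0.522, 0.0, 0.0]
contact_force: [-0.8, 0.5, -3.6]
opening: 0.241
(168, 180)
(325, 170)
shift cm [-20.48  16.74   3.77] yaw -35.18 | now [0.4872 0.0935 0.1256] 63.02 F [ 0.34  0.72 -3.08] t 5.1 op 0.237 q [-0.18  0.74 -0.16  2.06  0.31  0.37 -1.06]
```

View pics/c_scene.png

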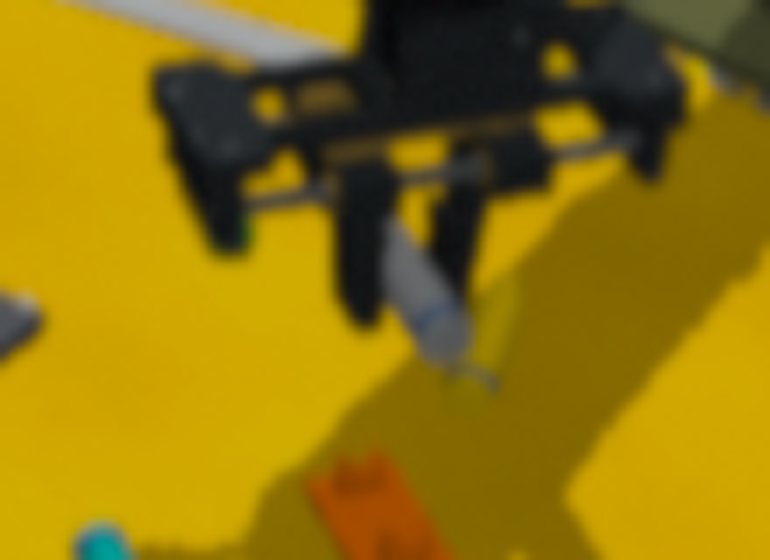

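```bash
python3 -m inch '[[1,[-20.5,16.7,0],-35.2],[1,[-20.5,16.7,0],-35.2],[1,[-20.5,16.7,0],-35.2],[1,[-20.5,16.7,0],-35.2],[1,[-20.5,16.7,0],-35.2],[1,[-20.5,16.7,0],-35.2],[1,[-20.5,16.7,3.0],-35.2],[1,[-20.5,16.7,3.8],-35.2],[1,[-20.5,16.7,3.8],-35.2],[1,[-20.5,16.7,3.8],-35.2]]'
python3 - <<'E'
from h import *
for n,c in (("top",(343,197)),("scene",(300,200))):
    im=viewer.snapshot(n); print(crop(im,c,110,80,7,"d_"+n))
E
python3 go.py 0.5433 -0.165 0.068 98.2
```

```text
clock: 6.1
tool_pos: [0.5437, -0.1632, 0.0886]
eef_rot: [0.654, 0.757, -0.0, -0.001]
contact_force: [0.6, 0.4, -2.3]
opening: 0.236
(288, 157)
(245, 160)
shift cm [-0.12 -0.13  2.14] yaw 0.1 | now [ 0.5444 -0.1637  0.0894] 98.3 F [ 0.21  1.38 -2.8 ] t 6.2 op 0.237 q [ 0.44  0.88 -0.4   1.85  0.63  0.54 -0.24]
```

View pics/d_scene.png

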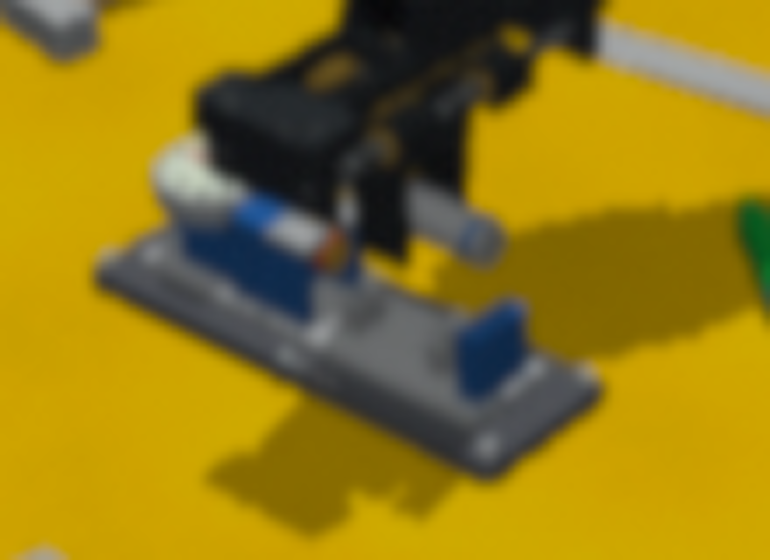

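View pics/d_top.png

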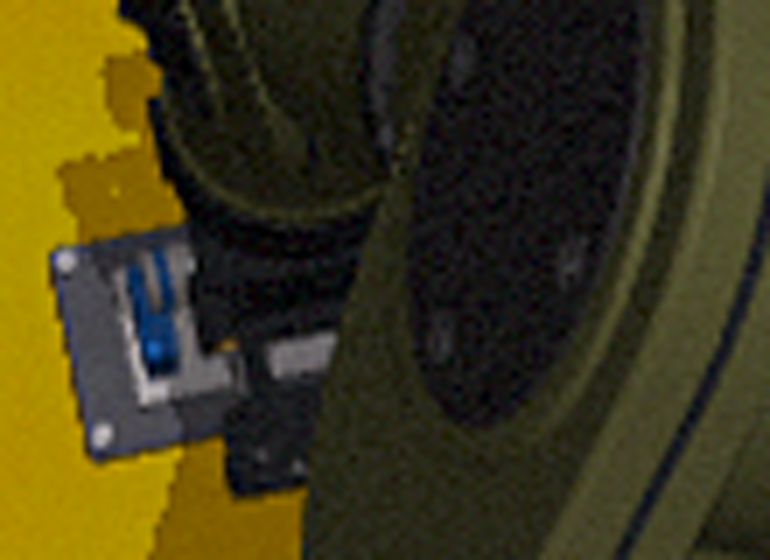

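Run:
```python
from h import *
s=r.get_state();t=s["tool_pos"];print(t)
a=np.radians(-81.8);u=np.array([np.cos(a),np.sin(a),0]);v=np.array([-u[1],u[0],0])
C=t+[0,0,.003]
P=C-.044*u; print("pred thick face",((proj("scene",P)[0]-[245,160]+.5)*7).round(1))
B=back("scene",np.array([484,243])/7-.5+[245,160],P[2]);d=B-P;print("diff along/lat mm",(d@u*1e3).round(1),(d@v*1e3).round(1))
# band & outline with overlays
im=cv2.imread("pics/d_scene.png")
def dr(L,col):
    q=((proj("scene",L)-[245,160]+.5)*7).round().astype(int); cv2.polylines(im,[q],True,col,1)
th=np.linspace(0,6.28,20)
for x,rr in((-44,11),(28,11),(44,6.5)): dr(np.array([C+u*x/1e3+v*rr/1e3*np.cos(w)+np.array([0,0,rr/1e3*np.sin(w)]) for w in th]),(0,255,0))
for o,col in (((.5431,-.1637),(0,0,255)),((.5450,-.1648),(255,0,255))):
    G=np.array([*o,0]); c=9.3
    f=lambda x,y,z:G+u*x/1e3+v*y/1e3+np.array([0,0,z/1e3])
    dr([f(-72,-40,12),f(-72,40,12),f(168,40,12),f(168,-40,12)],col)
    dr([f(c-44,-17,52),f(c-44,17,52),f(c-56,17,52),f(c-56,-17,52)],col)
    dr([f(c+39,-19,62),f(c+39,19,62),f(c+86,19,62),f(c+86,-19,62)],col)
cv2.imwrite("pics/ov.png",im)
```

```text
[ 0.54438163 -0.16367435  0.08941548]
pred thick face [496.7 240.5]
diff along/lat mm 2.9 4.7
```

View pics/ov.png

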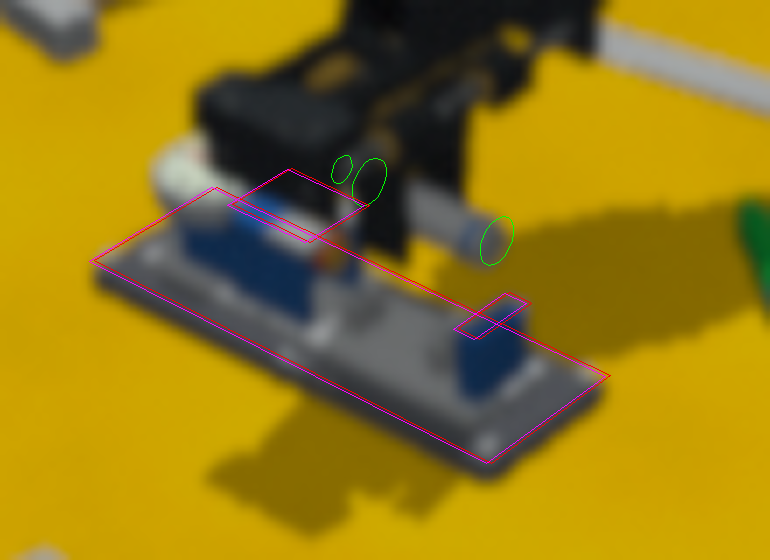

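```bash
python3 -m inch '[[1,[-0.14,-0.09,1],0],[1,[-0.14,-0.09,2],0],[1,[-0.14,-0.09,2.5],0],[1,[-0.14,-0.09,2.5],0],[1,[-0.14,-0.09,2.5],0]]' 
for i in 1 2 3; do python3 - <<'E'
from h import *
im=viewer.snapshot("scene"); crop(im,(300,200),110,80,7,"e_scene")
s=r.get_state();print(s["tool_pos"].round(4),s["contact_force"].round(2),s["moment"].round(3))
E
done
```

```text
clock: 6.7
tool_pos: [0.5431, -0.166, 0.0635]
eef_rot: [0.655, 0.756, -0.0, -0.0]
contact_force: [-0.7, -0.3, -3.6]
opening: 0.238
[ 0.5433 -0.166   0.0638] [-1.06 -0.04 -2.74] [-0.051 -0.087 -0.025]
[ 0.5433 -0.1661  0.0639] [-0.26  0.08 -3.22] [-0.093 -0.114  0.005]
[ 0.5434 -0.1661  0.064 ] [ 0.27 -0.07 -2.81] [-0.022 -0.061 -0.017]
```

View pics/e_scene.png

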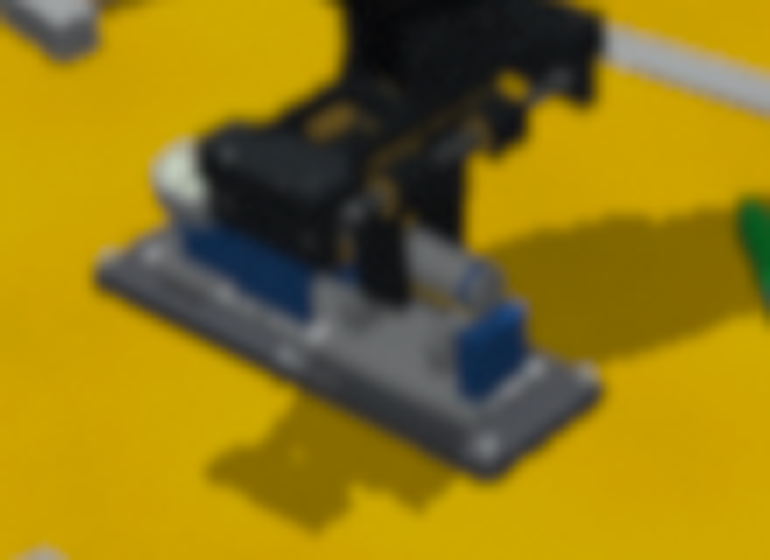

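Run:
```python
from h import *
im=viewer.snapshot("scene"); print(crop(im,(308,204),36,30,20,"f_scene"))
im=viewer.snapshot("top"); print(crop(im,(310,200),40,30,18,"f_top"))
```

```text
(290, 189)
(290, 185)
```

View pics/f_scene.png

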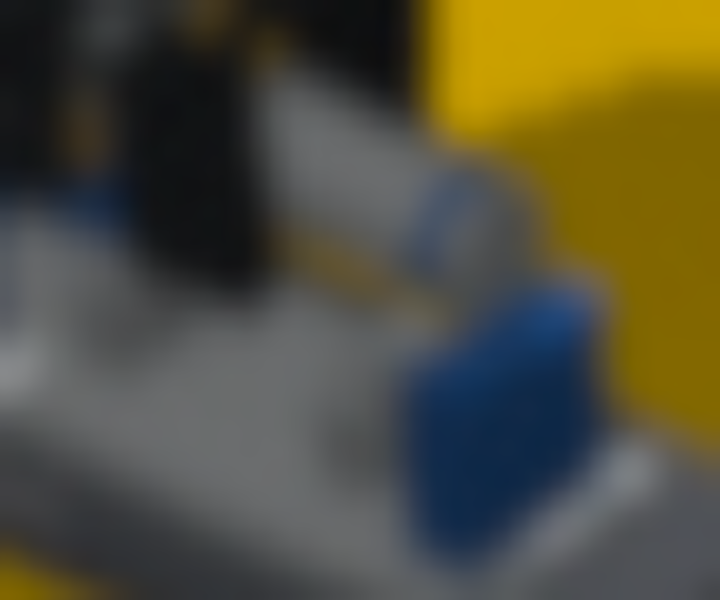

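View pics/f_top.png

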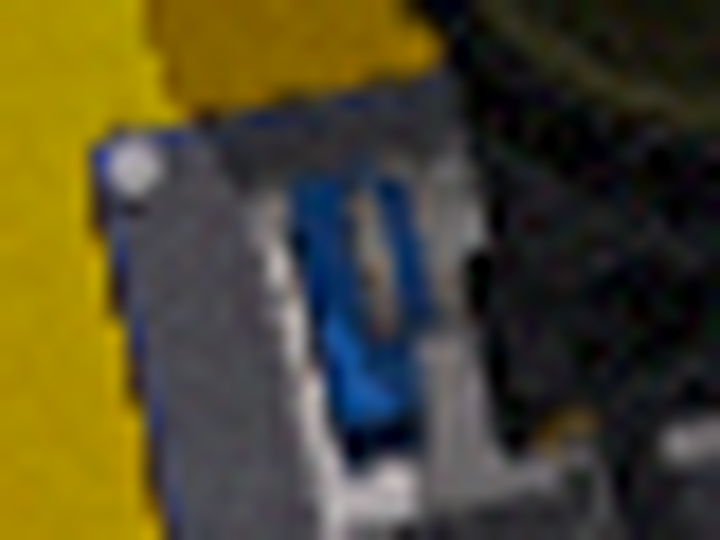

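Run:
```python
from h import *
a=np.radians(-81.7);u=np.array([np.cos(a),np.sin(a)]);v=np.array([-u[1],u[0]])
def q(n,p,f,o,z): 
    P=back(n,(np.array(p)+.5)/f-.5+np.array(o),z)[:2]-np.array([.5431,-.1637]); return (P@u*1e3).round(1),(P@v*1e3).round(1)
T=lambda p,z:q("top",p,18,(290,185),z)
S=lambda p,z:q("scene",p,20,(290,189),z)
print("top anvil back far",T((290,182),.052),"back near",T((347,440),.052),"front near",T((415,425),.052))
print("top pin face: far edge",T((350,182),.067),"near edge",T((380,338),.067),"top edge mid",T((365,262),.074))
print("band",T((393,180),.067),T((425,325),.067))
print("scene anvil back near",S((425,380+0),.052),"back far",S((600,300),.052),"front near",S((405,360),.052))
print("scene pin face ctr",S((490,235),.067),"left edge",S((445,270),.067),"right edge",S((535,215),.067))
s=r.get_state();P=s["tool_pos"][:2]-np.array([.5431,-.1637]);print("tcp",P@u,P@v)
```

```text
top anvil back far (np.float64(-47.7), np.float64(14.6)) back near (np.float64(-47.5), np.float64(-22.2)) front near (np.float64(-38.0), np.float64(-22.1))
top pin face: far edge (np.float64(-40.5), np.float64(9.2)) near edge (np.float64(-40.9), np.float64(-12.7)) top edge mid (np.float64(-41.1), np.float64(-3.7))
band (np.float64(-34.7), np.float64(8.3)) (np.float64(-34.7), np.float64(-12.2))
scene anvil back near (np.float64(-40.5), np.float64(19.8)) back far (np.float64(-47.5), np.float64(-12.2)) front near (np.float64(-34.9), np.float64(17.8))
scene pin face ctr (np.float64(-37.8), np.float64(1.5)) left edge (np.float64(-38.5), np.float64(12.5)) right edge (np.float64(-39.7), np.float64(-6.7))
tcp 0.0024668503058194124 -0.00012806646867115666
```

```bash
python3 -m inch '[[1,[0.15,0,0],0],[1,[0.3,0,0.1],0],[1,[0.3,0,0.3],0],[1,[0.3,0,0.5],0],[1,[0.3,0,0.5],0]]' 
python3 -m inch '[[1,[0,0,0.1],0],[1,[0,0,0.2],0],[1,[0,0,0.2],0]]'
python3 -m inch '[[1,[0,0,0.1],0],[1,[0,0,0.2],0],[1,[0,0,0.2],0]]'
```

```text
clock: 7.45
tool_pos: [0.5428, -0.1631, 0.0586]
eef_rot: [0.655, 0.756, 0.0, 0.0]
contact_force: [0.2, 0.2, 0.9]
opening: 0.234
clock: 7.75
tool_pos: [0.5428, -0.1634, 0.0569]
eef_rot: [0.655, 0.756, -0.0, 0.0]
contact_force: [-0.2, -1.0, 2.5]
opening: 0.238
clock: 8.05
tool_pos: [0.5428, -0.1637, 0.0547]
eef_rot: [0.655, 0.756, -0.0, 0.0]
contact_force: [-0.1, -2.9, 1.7]
opening: 0.234
```

```bash
python3 -m inch '[[1,[0,0,0.1],0],[1,[0,0,0.2],0],[1,[0,0,0.2],0]]'
python3 - <<'E'
from h import *
im=viewer.snapshot("scene"); print(crop(im,(308,204),36,30,20,"g_scene"))
im=viewer.snapshot("top"); print(crop(im,(310,200),40,30,18,"g_top"))
s=r.get_state();print(s["tool_pos"].round(4),s["contact_force"].round(2),s["moment"].round(3))
E
```

```text
clock: 8.35
tool_pos: [0.5428, -0.1637, 0.0526]
eef_rot: [0.655, 0.756, -0.0, 0.0]
contact_force: [-0.5, -3.6, 2.1]
opening: 0.236
(290, 189)
(290, 185)
[ 0.5428 -0.1636  0.0527] [-0.23 -3.57  0.56] [-0.523 -0.153 -0.019]
```

View pics/g_scene.png

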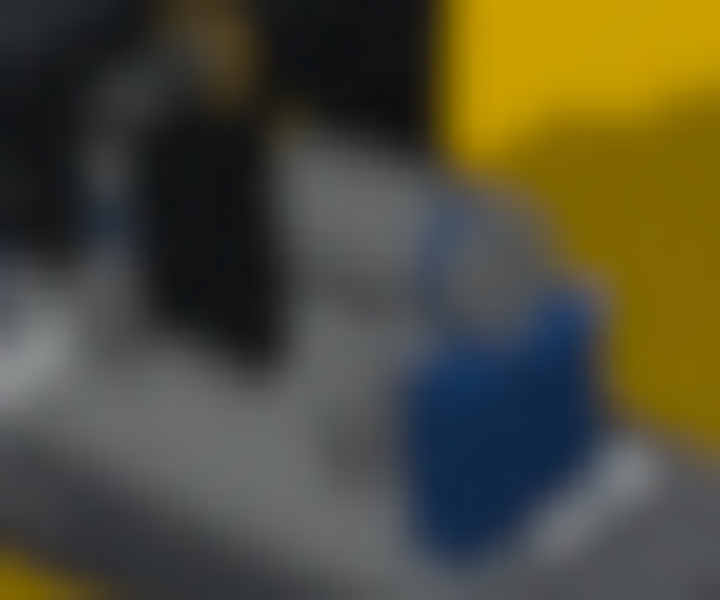

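View pics/g_top.png

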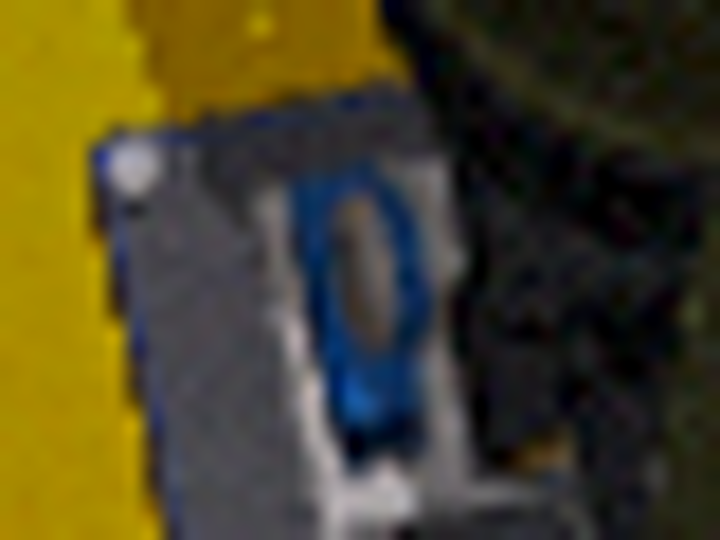

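```bash
python3 -m inch '[[1,[0,0,-0.05],0],[1,[-0.1,0,-0.05],0],[1,[-0.1,0,-0.05],0]]'
python3 -m inch '[[1,[-0.1,0,0],0],[1,[-0.2,0,0],0],[1,[-0.2,0,0],0]]'
python3 -m inch '[[1,[-0.1,0,0],0],[1,[-0.2,0,0],0],[1,[-0.2,0,0],0]]'
python3 -m inch '[[1,[-0.1,0,0],0],[1,[-0.2,0,0],0],[1,[-0.2,0,0],0]]'
python3 -m inch '[[1,[-0.1,0,0],0],[1,[-0.1,0,0],0]]'
```

```text
clock: 8.75
tool_pos: [0.5427, -0.1632, 0.0531]
eef_rot: [0.654, 0.756, 0.0, -0.0]
contact_force: [-0.6, -0.8, -0.0]
opening: 0.235
clock: 9.05
tool_pos: [0.5431, -0.1655, 0.0531]
eef_rot: [0.654, 0.756, 0.0, -0.0]
contact_force: [-0.8, 2.0, -0.1]
opening: 0.232
clock: 9.35
tool_pos: [0.5433, -0.1669, 0.053]
eef_rot: [0.654, 0.756, 0.001, -0.001]
contact_force: [0.0, 3.8, -2.0]
opening: 0.24
clock: 9.65
tool_pos: [0.5436, -0.1692, 0.0529]
eef_rot: [0.654, 0.756, 0.0, -0.0]
contact_force: [0.3, 5.2, -2.9]
opening: 0.239
clock: 9.85
tool_pos: [0.5438, -0.1699, 0.0529]
eef_rot: [0.654, 0.756, 0.001, -0.001]
contact_force: [-0.6, 5.3, -3.1]
opening: 0.237
```

```bash
python3 -m inch '[[1,[-0.1,0,0],0],[1,[-0.2,0,0],0],[1,[-0.3,0,0],0],[1,[-0.3,0,0],0]]'
python3 -m inch '[[1,[-0.1,0,0],0],[1,[-0.2,0,0],0],[1,[-0.2,0,0],0],[1,[-0.2,0,0],0]]'
python3 - <<'E'
from h import *
im=viewer.snapshot("scene"); print(crop(im,(300,202),64,50,12,"h_scene"))
im=viewer.snapshot("top"); print(crop(im,(310,200),40,30,18,"h_top"))
s=r.get_state();print(s["tool_pos"].round(4),s["contact_force"].round(2),s["moment"].round(3))
E
```

```text
clock: 10.25
tool_pos: [0.5441, -0.1723, 0.0527]
eef_rot: [0.654, 0.756, 0.001, -0.001]
contact_force: [0.1, 6.5, -4.5]
opening: 0.236
clock: 10.65
tool_pos: [0.5443, -0.1739, 0.0527]
eef_rot: [0.654, 0.757, 0.001, -0.001]
contact_force: [0.8, 6.4, -4.4]
opening: 0.239
(268, 177)
(290, 185)
[ 0.5443 -0.1739  0.0526] [-0.08  7.35 -4.05] [ 1.417 -0.06   0.013]
```

View pics/h_scene.png

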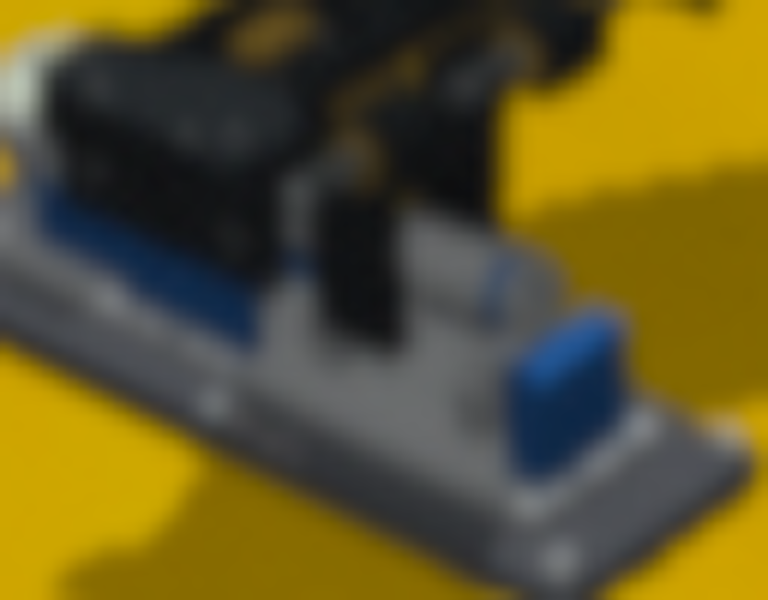

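View pics/h_top.png

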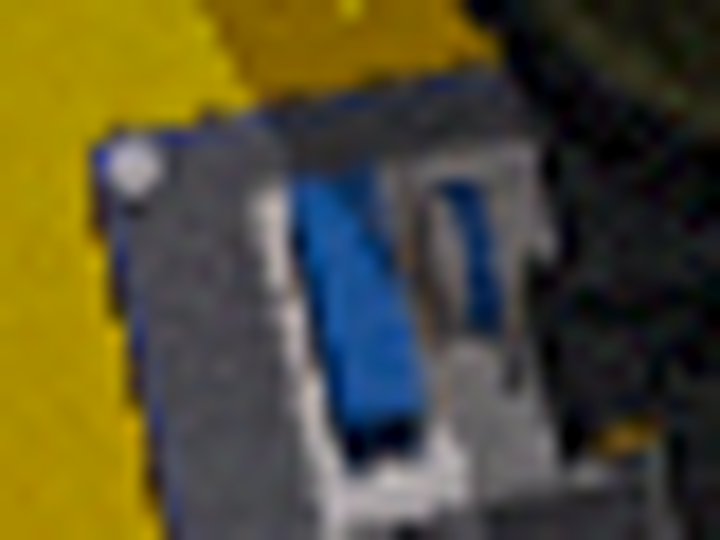

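```bash
python3 -m inch '[[1,[-0.1,0,0],0],[1,[-0.2,0,0],0],[1,[-0.25,0,0],0],[1,[-0.25,0,0],0],[1,[-0.25,0,0],0]]'
for i in 1 2 3; do python3 - <<'E'
from h import *
im=viewer.snapshot("top"); crop(im,(310,200),40,30,18,"i_top")
s=r.get_state();print(s["tool_pos"].round(4),s["contact_force"].round(2),s["moment"].round(3))
E
done
```

```text
clock: 11.25
tool_pos: [0.5445, -0.1758, 0.0526]
eef_rot: [0.654, 0.757, 0.001, -0.002]
contact_force: [-0.0, 8.7, -4.5]
opening: 0.237
[ 0.5446 -0.1758  0.0526] [-0.87  8.34 -5.06] [ 1.662 -0.032  0.004]
[ 0.5446 -0.1758  0.0526] [-1.38  8.   -3.85] [ 1.663 -0.014  0.032]
[ 0.5446 -0.1758  0.0526] [-0.65  7.45 -4.14] [ 1.661 -0.051  0.027]
```

View pics/i_top.png

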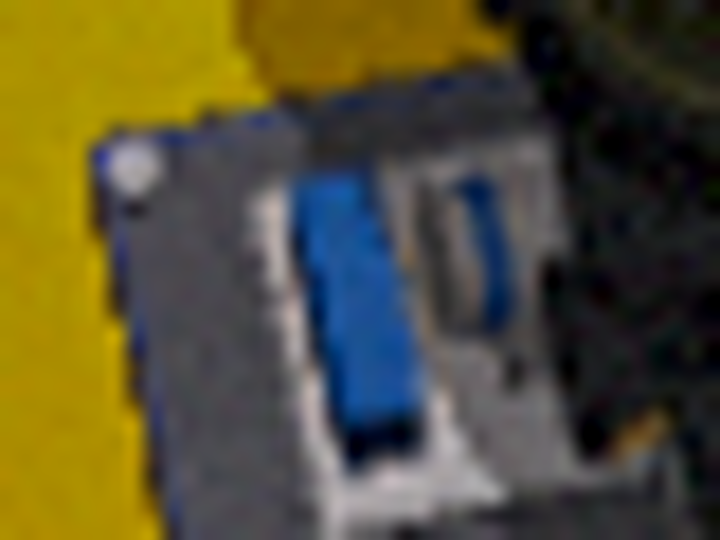

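```bash
python3 -m inch '[[1,[-0.1,0,0],0],[1,[-0.1,0,0.1],0],[1,[-0.1,0,0.2],0],[1,[-0.1,0,0.2],0]]'
python3 -m inch '[[1,[0,0,0.1],0],[1,[0,0,0.2],0],[1,[0,0,0.2],0]]'
python3 -m inch '[[1,[0,0,0.1],0],[1,[0,0,0.2],0],[1,[0,0,0.2],0]]'
python3 - <<'E'
from h import *
im=viewer.snapshot("scene"); print(crop(im,(300,202),64,50,12,"j_scene"))
im=viewer.snapshot("top"); crop(im,(310,200),40,30,18,"j_top")
s=r.get_state();print(s["tool_pos"].round(4),s["contact_force"].round(2),s["moment"].round(3))
E
```

```text
clock: 11.8
tool_pos: [0.5447, -0.1766, 0.0508]
eef_rot: [0.654, 0.757, 0.001, -0.002]
contact_force: [-1.0, 8.0, -3.0]
opening: 0.238
clock: 12.1
tool_pos: [0.5448, -0.1767, 0.049]
eef_rot: [0.654, 0.757, 0.001, -0.001]
contact_force: [-1.5, 8.1, -0.7]
opening: 0.239
clock: 12.4
tool_pos: [0.5449, -0.1768, 0.047]
eef_rot: [0.654, 0.757, 0.001, -0.001]
contact_force: [-1.5, 8.3, -0.9]
opening: 0.232
(268, 177)
[ 0.5449 -0.1769  0.0471] [-1.48  7.45  0.23] [1.466 0.128 0.019]
```

View pics/j_scene.png

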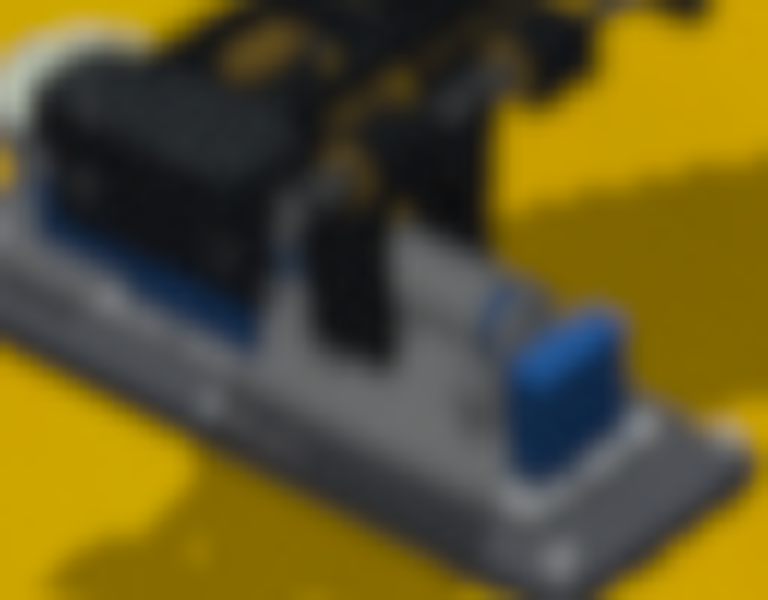

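View pics/j_top.png

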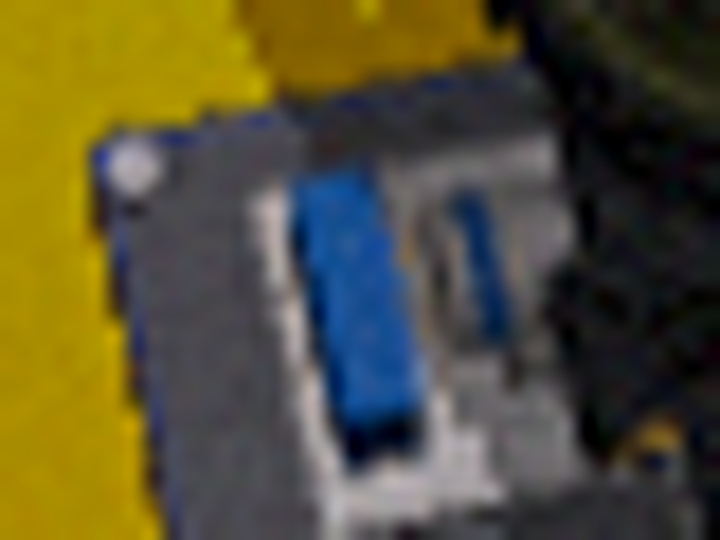

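```bash
python3 -m inch '[[1,[0,0,0.05],0],[1,[0,0,0.1],0],[1,[0,0,0.1],0]]'
python3 -m inch '[[1,[0,0,0.05],0],[1,[0,0,0.1],0],[1,[0,0,0.1],0]]'
python3 -m inch '[[1,[0,0,0.05],0],[1,[0,0,0.05],0]]'
python3 - <<'E'
from h import *
im=viewer.snapshot("scene"); print(crop(im,(300,202),64,50,12,"k_scene"))
im=viewer.snapshot("top"); crop(im,(310,200),40,30,18,"k_top")
s=r.get_state();print(s["tool_pos"].round(4),s["contact_force"].round(2),s["moment"].round(3))
E
```

```text
clock: 12.8
tool_pos: [0.5449, -0.1768, 0.0461]
eef_rot: [0.654, 0.757, 0.001, -0.001]
contact_force: [-0.9, 7.7, -0.2]
opening: 0.238
clock: 13.1
tool_pos: [0.545, -0.1769, 0.0452]
eef_rot: [0.654, 0.757, 0.001, -0.001]
contact_force: [-2.0, 8.1, -0.1]
opening: 0.238
clock: 13.3
tool_pos: [0.545, -0.1769, 0.0449]
eef_rot: [0.654, 0.757, 0.001, -0.001]
contact_force: [-1.8, 7.9, 1.7]
opening: 0.238
(268, 177)
[ 0.545  -0.1769  0.0449] [-1.43  8.18  1.05] [ 1.46e+00  1.42e-01 -1.00e-03]
```

View pics/k_scene.png

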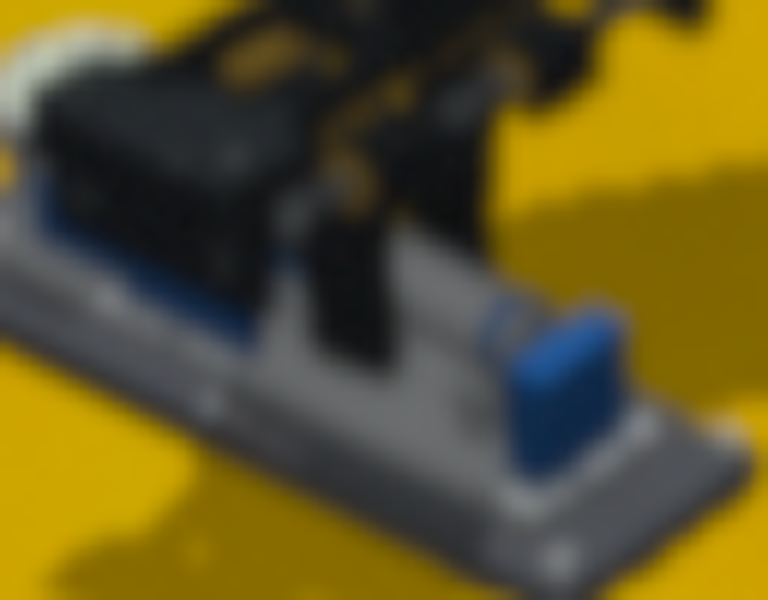

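View pics/k_top.png

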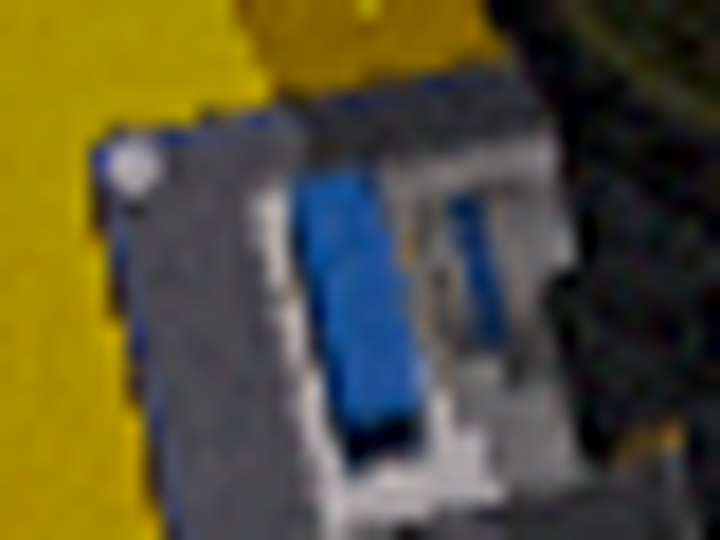

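```bash
python3 -m inch '[[1,[0,0,0.05],0],[1,[0,0,0.05],0],[1,[0,0,0.05],0]]'
python3 -m inch '[[1,[0,0,0.05],0],[1,[0,0,0.05],0],[1,[0,0,0.05],0]]'
```

```text
clock: 13.7
tool_pos: [0.545, -0.177, 0.0446]
eef_rot: [0.654, 0.757, 0.001, -0.001]
contact_force: [-1.1, 7.6, 2.9]
opening: 0.236
clock: 14.0
tool_pos: [0.5451, -0.177, 0.0443]
eef_rot: [0.654, 0.757, 0.001, -0.001]
contact_force: [-2.1, 8.9, 5.0]
opening: 0.234
```

```bash
python3 -m inch '[[1,[0.1,0,-0.03],0],[1,[0.2,0,-0.03],0],[1,[0.3,0,-0.03],0],[1,[0.3,0,-0.03],0]]'
python3 -m inch '[[1,[0.1,0,0],0],[1,[0.15,0,0],0],[1,[0.15,0,0],0]]'
python3 - <<'E'
from h import *
im=viewer.snapshot("scene"); print(crop(im,(300,202),64,50,12,"l_scene"))
im=viewer.snapshot("top"); crop(im,(310,200),40,30,18,"l_top")
s=r.get_state();print(s["tool_pos"].round(4),s["contact_force"].round(2),s["moment"].round(3))
E
```

```text
clock: 14.4
tool_pos: [0.5447, -0.1751, 0.0443]
eef_rot: [0.654, 0.756, 0.001, -0.0]
contact_force: [-1.1, 6.2, 1.6]
opening: 0.235
clock: 14.7
tool_pos: [0.5445, -0.174, 0.0443]
eef_rot: [0.654, 0.756, 0.0, -0.0]
contact_force: [-1.7, 5.5, 1.1]
opening: 0.236
(268, 177)
[ 0.5445 -0.174   0.0443] [-2.24  5.74  1.86] [0.987 0.187 0.049]
```

View pics/l_top.png

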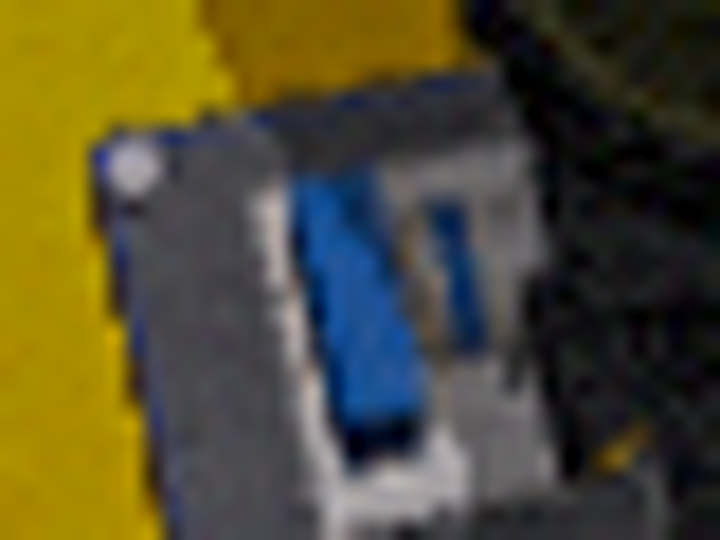

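```bash
python3 -m inch '[[1,[0.1,0,0],0],[1,[0.15,0,0],0],[1,[0.15,0,0],0]]'
python3 -m inch '[[1,[0.1,0,0],0],[1,[0.1,0,0],0]]'
python3 -m inch '[[1,[0.1,0,0],0],[1,[0.1,0,0],0]]'
```

```text
clock: 15.1
tool_pos: [0.5444, -0.173, 0.0443]
eef_rot: [0.654, 0.756, 0.0, 0.0]
contact_force: [-0.7, 4.8, 3.6]
opening: 0.236
clock: 15.3
tool_pos: [0.5443, -0.1725, 0.0443]
eef_rot: [0.655, 0.756, 0.0, 0.0]
contact_force: [-1.0, 4.9, 3.8]
opening: 0.233
clock: 15.5
tool_pos: [0.5442, -0.1722, 0.0442]
eef_rot: [0.655, 0.756, -0.0, 0.001]
contact_force: [-1.3, 3.0, 3.8]
opening: 0.234
```

```bash
python3 -m inch '[[1,[0.1,0,0],0],[1,[0.1,0,0],0],[1,[0.1,0,0],0]]'
python3 - <<'E'
from h import *
im=viewer.snapshot("scene"); print(crop(im,(300,202),64,50,12,"m_scene"))
im=viewer.snapshot("top"); crop(im,(310,200),40,30,18,"m_top")
s=r.get_state();print(s["tool_pos"].round(4),s["contact_force"].round(2),s["moment"].round(3))
E
```

```text
clock: 15.8
tool_pos: [0.5442, -0.1721, 0.0442]
eef_rot: [0.655, 0.756, -0.001, 0.001]
contact_force: [0.9, -1.9, 3.4]
opening: 0.233
(268, 177)
[ 0.5442 -0.1721  0.0442] [ 1.12 -3.53  3.72] [-0.662 -0.311  0.052]
```

View pics/m_top.png

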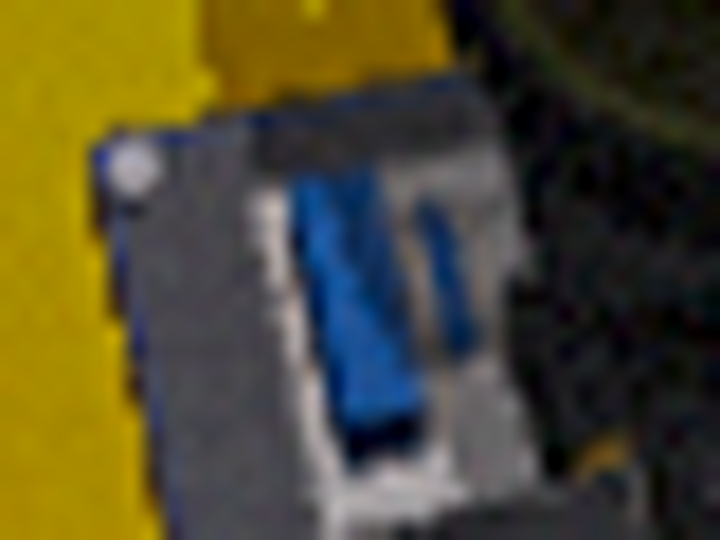

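View pics/m_scene.png

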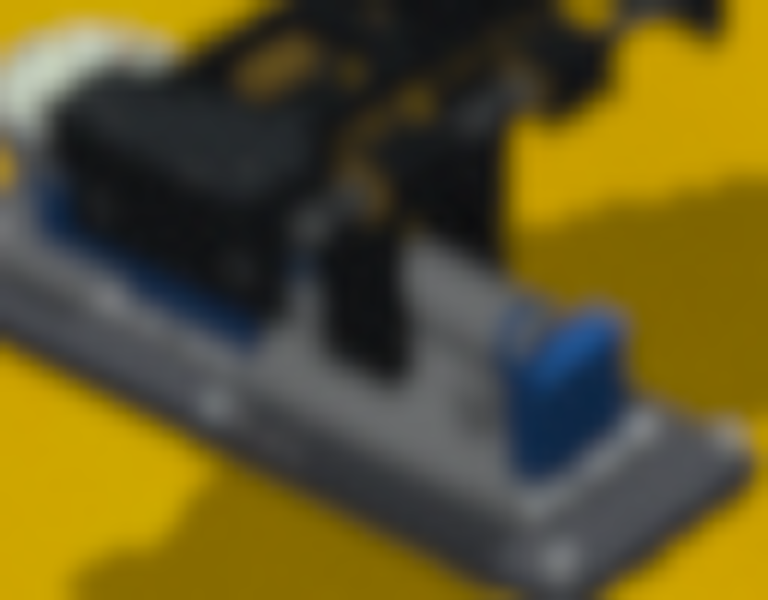

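```bash
python3 -m inch '[[0.65,[0,0,0],0],[0.55,[0,0,0],0],[0.5,[0,0,0],0],[0.5,[0,0,0],0],[0.5,[0,0,-1],0],[0.5,[0,0,-4],0],[0.5,[0,0,-8],0],[0.5,[0,0,-12],0],[0.5,[5,0,-15],0],[0.5,[10,0,-18],0],[0.5,[15,0,-18],0],[0.5,[20,0,-18],0],[0.5,[25,0,-18],0],[0.5,[25,0,-18],0],[0.5,[25,0,-18],0]]'
python3 - <<'E'
from h import *
im=viewer.snapshot("scene"); print(crop(im,(295,202),64,50,12,"n_scene"))
im=viewer.snapshot("top"); crop(im,(345,197),110,70,7,"n_top");cv2.imwrite("pics/n_full.png",im[:,:,::-1])
s=r.get_state();print(s["tool_pos"].round(4),s["contact_force"].round(2))
E
```

```text
clock: 17.4
tool_pos: [0.5075, 0.08, 0.2249]
eef_rot: [0.652, 0.758, 0.001, -0.0]
contact_force: [-0.2, -0.8, 0.5]
opening: 0.499
(263, 177)
[0.5081 0.0751 0.2241] [ 0.94  0.02 -0.18]
```

View pics/n_top.png

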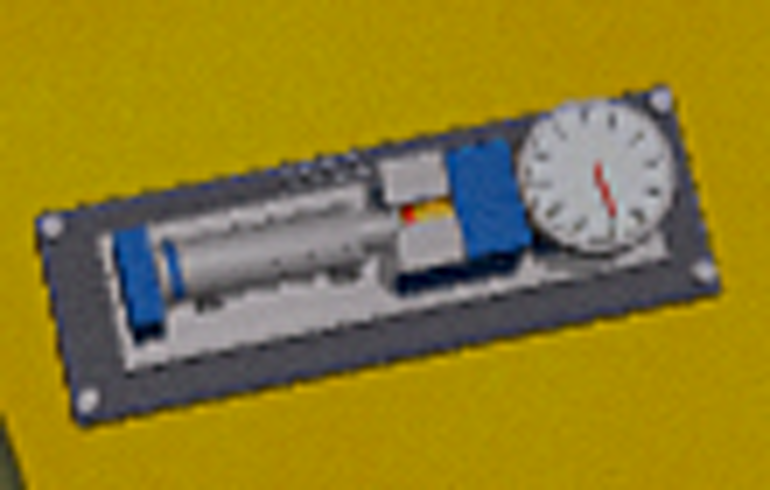

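View pics/n_scene.png

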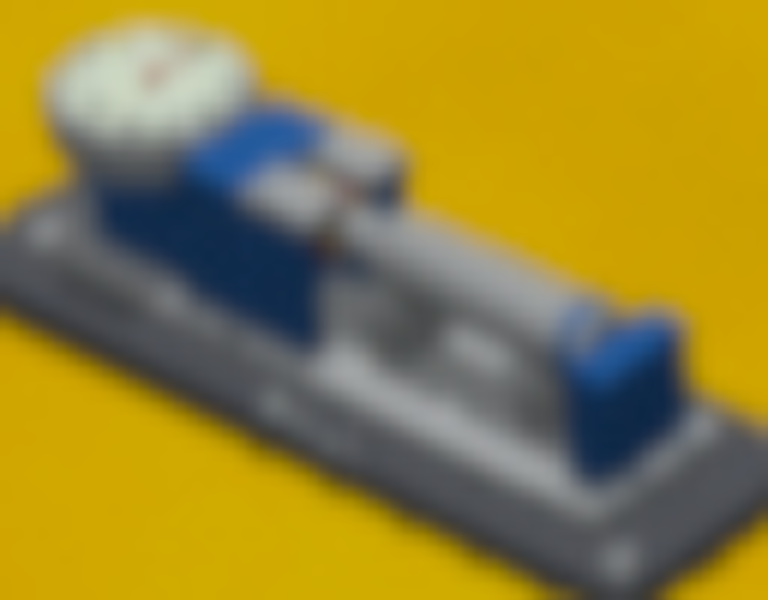

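```bash
python3 -c "
from plant import r; print(r.finish_job())"
```

```text
the job is handed in; nothing more can be done
None
```

View pics/n_full.png

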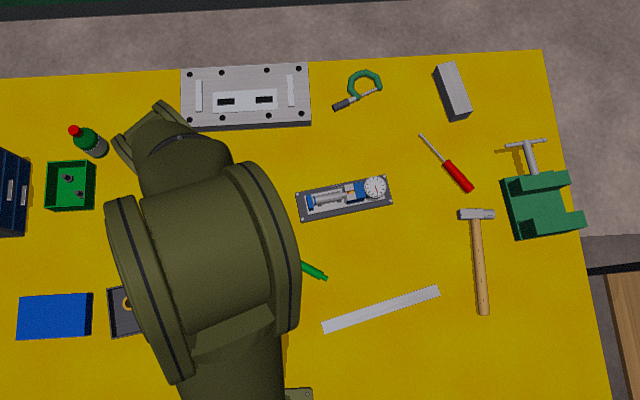

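The steel guide pin is in the length gauge, lying level between plunger and anvil. I handed the job in at about 17.5 s on the robot's clock.

**What I did:**
- I gripped the pin at mid-body and lifted it. I tilted its thin end down by pressing its thick end on top of the anvil.
- With the thick end raised, I slid the thin end under the hood. Force feedback showed the plunger contact, and I pushed it in about 11 to 12 mm, with readings around 8 N. That is well short of the 18 mm end of travel.
- I lowered the thick end until the pin sat in both V supports, slid it back onto the anvil (the along-axis force reversed to about -2 to -3.5 N), opened the gripper and moved the arm away.

**Last checks:**
- The last pictures, after letting go, show the pin level in both V supports with its thick end on the anvil.
- The plunger's red ring had moved about 5.6 mm, against 6 mm expected when home. The dial needle had moved too.
- The highest contact force in any reading was about 10 N.
- The hammer and screwdriver are where they were. The arm hid the copper pin in the last top picture, so I did not see it again, but nothing was sent near it.

**Disagreements:** The two cameras differed by up to about 4 mm on absolute position. I therefore relied on touch for the final fit. Nothing else failed.

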